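Shift the filter-rig selector into its third slot

TASK

On the selector box, push the red-and-black knob of the lever with the fingertips to guide it through the H-shaped gate: from wherever it stands in the left-hand lane to the cross channel, across to the right, then forward (away from the robot) until it is fully home in the third slot, the one with three dots on green. Only push the knob: do not hold it between the fingers, do not let the lever go into the fourth slot (right-hand lane, towards the robot), leave the filter cartridges and the amber bowl where they stand, and finish clear of everything.

Things in the scene. Friction and masses are not known exactly. Their poses are not given: they have to be found in the camera images.
- selector: Fixed selector box: grey housing 150 (x) by 130 (y) mm on a dark foot plate 170 by 150 mm, under a bare aluminium gate plate whose top is 90 mm above the work surface. Origin: centre of the underside, on the work surface. x points forward (roughly away from the robot), y left, z up. The lever's pivot lies 10 mm above the origin.
- gate (a point): Middle of the H-shaped gate, on the plate's top, 90 mm above the selector's origin; same axes. Two lanes along x, centred 18 mm left and right of it, 62 mm long, 14 mm wide, are joined midway by a cross channel 16 mm wide (tongue corners rounded to 6 mm). Slots: 1 left forward (one black dot), 2 left back (two), 3 right forward (three white dots on green), 4 right back (four).
- knob (a point): Centre of the lever's knob, 150 mm from the pivot: black rounded block with a red pad on each of four sides, 34 mm square over the pads, 38 mm high, sides facing along the selector's axes. Centre 160 mm above the work surface with the lever upright, 150 at full lean; it travels 43 mm forward or back, 34 mm left or right. The steel stem is 10 mm thick. z along the stem, upwards.
- lever_fore (a joint): Lean of the lever forward (selector +x), rad: 0 in line with the cross channel, +0.29 fully home at the forward end of a lane, -0.29 at the back end. Stiff: it stays where it is left; it takes about 2 to 4 N at the knob to move. The stem can enter the cross channel within about 0.04 rad of 0 (the rounded corners help a little beyond).
- lever_across (a joint): Lean of the lever to the right (selector -y), rad: -0.23 in the middle of the left lane, 0 midway, +0.23 in the right lane. Equally stiff. The gate lets it change only when lever_fore is near 0.
- knob_fore: Red pad on the forward (+x) side of the knob, 7 by 26 by 34 mm; origin at its centre.
- knob_back: Red pad on the back (-x, robot) side of the knob; as knob_fore.
- knob_left: Red pad on the left (+y) side of the knob, 26 by 7 by 34 mm; origin at its centre.
- knob_right: Red pad on the right (-y) side of the knob; as knob_left.
- cartridge_a: Bystander left of the selector: upright pleated orange filter cartridge with black end caps, 62 mm diameter, 80 mm high, loose; origin at the centre of its underside.
- cartridge_b: Bystander right of the selector: the same kind of cartridge, loose.
- amber_bowl: Bystander beyond the selector: amber filter bowl with a black cap, 76 mm diameter, 76 mm high, loose; origin at the centre of its underside.
Mind the look-alikes: they are no part of the job. What is meant by the selector is not brown or turquoise, and is the larger of those in its own colour.

How it is judged:
On the way:
1. the lever has crossed the channel into the right-hand lane (value of joint lever_across above 0.15 rad and value of joint lever_fore between -0.15 and 0.15 rad), for 0.02 s.
At the end, for the whole second after the job is handed in: The lever rests in the third slot (right lane, forward): lever_fore above 0.245 rad (its stop is at 0.29), lever_across above 0.16 rad, not moving; both cartridges and the bowl within 15 mm of where they began (value of joint lever_fore above 0.245 rad and value of joint lever_across above 0.16 rad and velocity of joint lever_fore between -0.05 and 0.05 rad/s and distance of each of cartridge_a, cartridge_b, amber_bowl from where it was at the start of the episode below 0.015 m); the robot touches nothing.
It fails at once if the knob was held between the fingers (opposite sides of it pressed at once, over 3 N each) ((contact force between the fingers and knob_fore above 3 N and contact force between the fingers and knob_back above 3 N) or (contact force between the fingers and knob_left above 3 N and contact force between the fingers and knob_right above 3 N)).
It fails at once if the lever went into the fourth slot (more than 0.17 rad back in the right-hand lane) (value of joint lever_across above 0.12 rad and value of joint lever_fore below -0.17 rad).
It fails at once if a cartridge or the bowl was shifted or lifted by more than 15 mm, or tipped (distance of any of cartridge_a, cartridge_b, amber_bowl from where it was at the start of the episode above 0.015 m or angle between any of cartridge_a, cartridge_b, amber_bowl's own z axis and vertical above 0.4 rad).
It also fails if it takes over 54 s, if anything falls off the work surface, if the arm or the gripper's body presses on something with over 40 N, if the wrist force passes 120 N, or if a joint passes its speed limit or range.

ROBOT

A 7-joint arm with a two-finger parallel gripper is mounted at the origin on the work surface. World frame = base frame: x ahead of the robot, y to its left, z up, the work surface at z = 0. Lengths are in m, angles in rad, forces in N, time in s.
With the tool pointing down it reaches from about 0.375 to 0.925 m from the base axis. Payload 3.1 kg.
Tool frame: the origin (TCP) lies on the centre line of the jaws, within the pads' length; the fingertips stand r.tip_reach ahead of it and the grasp point (between the pads) lies 6 mm ahead of it (r.tip_reach is the distance from the TCP to the fingertips, in m); x points along the fingers, y is the direction in which the jaws open and shut, and the axes are right-handed (so a half turn about x gives the same grasp; the last joint's range is limited). The gripper opens to 85 mm and grips with 20 to 120 N. Pads are 22 mm wide; open, the fingers measure 114 mm over their backs; the gripper's body (76 mm by 85 mm) begins 54 mm behind the grasp point. The pads swing forward as they close: fully open they stand 13 mm farther back than shut.
Start: joints at [-1.354, 0.383, 0.044, 1.598, -0.018, 1.161, -0.05], TCP at [0.201, 0.618, 0.256] pointing down, gripper open.
Joint ranges: [-2.61, 2.61], [-0.41, 2.15], [-1.48, 1.57], [0, 2.5], [-1.57, 4.71], [0.05, 1.97], [-2.85, 2.85]. Speed limits (rad/s): [2.79, 2.79, 3.14, 3.14, 3.14, 3.14, 3.14].

INTERFACE

Orientations are given as [roll, pitch, yaw] about the fixed x, y, z axes, in that order (R = Rz(yaw) Ry(pitch) Rx(roll)).
In Python, from cell import readout, imaging, order, finder, r gives the robot as it stands. The module is installed in compiled form; this text tells all that it offers.
- The arm moves only by the shell command python3 -m handwheel 'ROWS' [FORCE]. ROWS is JSON, a list of rows, each an object with "delta_rot": the turn, a rotation vector about the tool's x, y, z each as a share of 5 degrees, from -1 to 1, a list of three; "xyz": the shift along the tool's x, y, z each as a share of 0.03 m, from -1 to 1, a list of three; "hand": the closure, from 0 (fully open) to 1 (shut). In form: [{"delta_rot": [ax, ay, az], "xyz": [tx, ty, tz], "hand": hand}, ...]. A call has 1 to 20 rows; each row shifts and turns the commanded pose from where the row before left it, along the tool's axes as they then stand; what a row does not reach is not made up. A row lasts 1/8 s, in which the tool goes at most 62.5 mm and 10.7 degrees, less where a joint would pass 70% of its speed; a pose out of reach is approached as far as the arm can. A call with a number of a shift or a turn outside -1 to 1 is refused whole. A call with a gripper value outside its range is refused whole. The fingers move at their own pace and stop on an object; FORCE is the grip in N (left out, the last holds). Time passes only in rows, so rows that do not move let the fingers close. It gives the time, the measured TCP pose, the force and the opening at its end, in the units of the state.
- readout.read_state(): the state, without advancing time (a new reading comes with each control period).
- imaging.snapshot(name): name is "scene" or "top"; returns the picture (420x560x3 uint8, red, green, blue); there is no depth.
- imaging.camera_params(name): a dict with "mtx" (3x3 intrinsics, pixels), "rvec" (rotation vector, rad) and "tvec" (3), from world to camera coordinates, as OpenCV has them. Camera axes: x right, y down, z forward; pixel columns grow to the right and rows downward; lengths in m; the calibration is good to about 2 mm. A picture is of the moment at which its call begins. camera_params takes no time and is no camera call.
- order.hand_in(): hands the job in, once; it reports no verdict.
Trained networks look in the newest picture that a camera, given by its name, has taken for a name from the list of things; names that differ only in an ending like _2 or _b are one class to them, and where a whole thing is asked for, a point or a joint stands for the part that bears it (a point fixed in the world has none). Each returns a list of dicts, best first, with "conf" (0 to 1); they miss things now and then, are a little off and sometimes report something else, mostly with a low value. They report only what shows in the picture. A call takes as long as a camera call. They do not tell look-alikes from the thing itself.
- finder.find_in(camera, target): "extent" ([left, top, width, height] in pixels, round what is visible of it).
- finder.pinpoint(camera, target): "centre" ([column, row] in pixels: a listed point, or the origin of a listed thing).
The state is a dict: "time_s": time; "joint_positions": joint angles; "dq": joint speeds; "effort": joint torques, N m; "position": TCP position; "tcp_rot": TCP orientation; "contact_force": force on the tool from outside, world axes, zero at the start; "wrist_torque": the same for the moment, N m; "grip_width": finger opening in m.
Only numpy, scipy, OpenCV 4.12 (cv2) and the standard library are available. Lean on these libraries where they do the work, as an engineer would, in place of code of your own. Each camera call takes 0.05 s, during which the arm holds its last target.

## Working session

There is one attempt and no reset: what is moved stays moved. The work goes in short steps, Python scripts to look and compute and a shell command to move; the robot and the scene stay as the last step left them, time stands still between calls to the robot, and variables do not carry over. Pictures are saved under pics/ and viewed, and the job is handed in when it is done.

```bash
mkdir -p pics; python3 - <<'E'
from cell import readout, imaging, order, finder, r
import cv2
print(r.tip_reach); s=readout.read_state(); print({k:s[k] for k in('time_s','position','tcp_rot','grip_width','contact_force')})
for n in('scene','top'):
    im=imaging.snapshot(n); cv2.imwrite(f'pics/{n}0.png',im[:,:,::-1]); p=imaging.camera_params(n);print(n,p)
    for t in('selector','knob','gate'):
        print(t,finder.pinpoint(n,t))
E
```

```text
0.025
{'time_s': 0.0, 'position': array([0.2009796 , 0.617219  , 0.25484148]), 'tcp_rot': array([-1.51756018,  1.56808387, -1.83226702]), 'grip_width': 0.08538356749340423, 'contact_force': array([-0.29542771,  0.52234937, -0.08155793])}
scene {'mtx': array([[516.74312699,   0.        , 273.43735276],
       [  0.        , 516.74312699, 209.16038649],
       [  0.        ,   0.        ,   1.        ]]), 'rvec': array([ 0.67754812,  2.53077375, -1.26313186]), 'tvec': array([ 0.50864266, -0.10551077,  1.54092902])}
selector [{'centre': [288.2, 172.7], 'conf': 0.98}, {'centre': [304.6, 302.6], 'conf': 0.89}, {'centre': [184.8, 219.6], 'conf': 0.66}, {'centre': [289.7, 220.2], 'conf': 0.61}]
knob [{'centre': [291.9, 186.2], 'conf': 0.82}, {'centre': [179.3, 167.3], 'conf': 0.59}, {'centre': [307.7, 263.7], 'conf': 0.51}]
gate [{'centre': [291.5, 192.6], 'conf': 0.96}, {'centre': [285.4, 150.9], 'conf': 0.76}, {'centre': [180.2, 194.3], 'conf': 0.59}, {'centre': [309.0, 282.1], 'conf': 0.58}]
top {'mtx': array([[521.28821916,   0.        , 276.87273059],
       [  0.        , 521.28821916, 217.79538507],
       [  0.        ,   0.        ,   1.        ]]), 'rvec': array([ 2.12139812, -2.16498773,  0.17759713]), 'tvec': array([0.04313768, 0.59123832, 1.10705804])}
selector [{'centre': [307.2, 255.0], 'conf': 0.79}, {'centre': [195.8, 204.8], 'conf': 0.76}, {'centre': [366.7, 151.2], 'conf': 0.72}, {'centre': [404.8, 306.3], 'conf': 0.69}]
knob [{'centre': [291.0, 234.9], 'conf': 0.86}, {'centre': [418.6, 307.0], 'conf': 0.76}, {'centre': [381.3, 131.7], 'conf': 0.76}, {'centre': [187.5, 196.0], 'conf': 0.49}]
gate [{'centre': [307.1, 248.8], 'conf': 0.93}, {'centre': [193.0, 197.9], 'conf': 0.87}, {'centre': [412.4, 303.4], 'conf': 0.82}]
```

View pics/scene0.png

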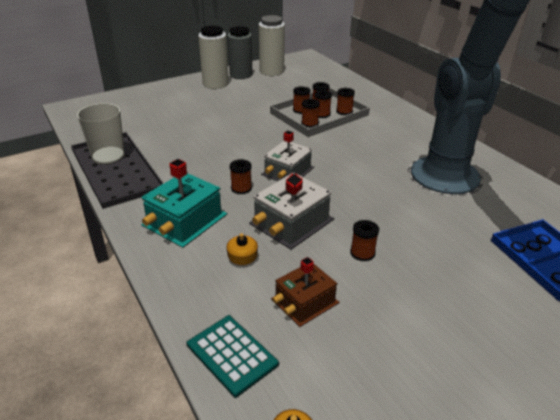

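View pics/top0.png

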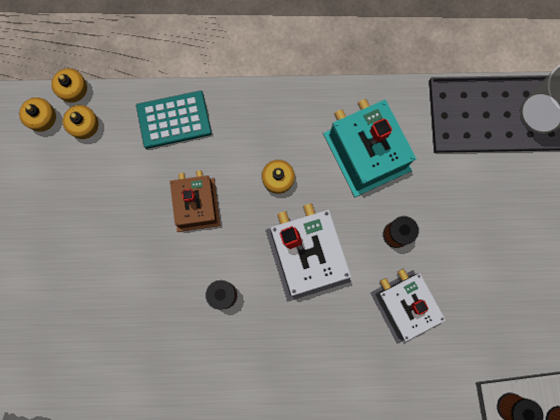

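Four candidates show in the top view: turquoise (370,145), brown (194,203), large grey (310,252) and small grey (410,305). The large grey one fits the description. Its lever looks to be left and forward (slot 1). I'll confirm this in a crop and measure it.

```bash
cat > h.py <<'E'
import numpy as np, cv2
from cell import readout, imaging, order, finder, r
def proj(n,P):
    p=imaging.camera_params(n); return cv2.projectPoints(np.array(P,float).reshape(-1,3),p['rvec'],p['tvec'],p['mtx'],None)[0].reshape(-1,2)
def ray(n,uv):
    p=imaging.camera_params(n);R=cv2.Rodrigues(p['rvec'])[0];C=-R.T@p['tvec']
    d=R.T@np.linalg.inv(p['mtx'])@np.array([uv[0],uv[1],1.]);return C,d
def atz(n,uv,z):
    C,d=ray(n,uv);return C+d*(z-C[2])/d[2]
def tri(uv1,uv2):
    C1,d1=ray('scene',uv1);C2,d2=ray('top',uv2)
    A=np.stack([d1,-d2],1);t=np.linalg.lstsq(A,C2-C1,rcond=None)[0]
    a=C1+t[0]*d1;b=C2+t[1]*d2;return (a+b)/2,np.linalg.norm(a-b)
E
python3 - <<'E'
from h import *
im=cv2.imread('pics/top0.png'); c=im[190:310,210:440]; cv2.imwrite('pics/top0c.png',cv2.resize(c,None,fx=3.4,fy=3.4,interpolation=cv2.INTER_CUBIC))
im=cv2.imread('pics/scene0.png'); c=im[150:270,210:400]; cv2.imwrite('pics/scene0c.png',cv2.resize(c,None,fx=4,fy=4,interpolation=cv2.INTER_CUBIC))
print('gate top',atz('top',(307.1,248.8),.09),'scene',atz('scene',(291.5,192.6),.09))
print('knob',tri((291.9,186.2),(291,234.9)))
for n in('top','scene'):
  for t in('cartridge_a','amber_bowl','knob_back','knob_left','knob_right','knob_fore'):
    for q in finder.pinpoint(n,t): print(n,t,q['centre'],q['conf'],atz(n,q['centre'],0 if 'kn' not in t else .15).round(3))
E
```

```text
gate top [ 0.51763545 -0.03082635  0.09      ] scene [ 0.51436491 -0.03549442  0.09      ]
knob (array([0.54054308, 0.00486922, 0.1426406 ]), np.float64(0.0018496044939727344))
top cartridge_a [222.6, 291.8] 0.62 [0.433 0.156 0.   ]
top cartridge_a [397.5, 235.1] 0.56 [ 0.554 -0.245  0.   ]
top amber_bowl [279.1, 180.4] 0.83 [0.687 0.024 0.   ]
top knob_back [292.0, 240.2] 0.53 [0.53  0.003 0.15 ]
top knob_back [380.5, 135.2] 0.37 [ 0.744 -0.186  0.15 ]
top knob_back [189.0, 199.4] 0.35 [0.617 0.209 0.15 ]
top knob_left [285.1, 240.1] 0.41 [0.53  0.017 0.15 ]
top knob_left [374.6, 132.7] 0.39 [ 0.75  -0.174  0.15 ]
top knob_left [413.5, 312.8] 0.38 [ 0.382 -0.231  0.15 ]
top knob_right [191.1, 198.1] 0.53 [0.619 0.205 0.15 ]
top knob_right [297.0, 235.1] 0.43 [ 0.54  -0.007  0.15 ]
top knob_fore [416.5, 300.9] 0.47 [ 0.405 -0.239  0.15 ]
top knob_fore [379.6, 126.5] 0.46 [ 0.763 -0.185  0.15 ]
scene cartridge_a [242.5, 187.4] 0.8 [ 0.554 -0.236  0.   ]
scene cartridge_a [361.7, 256.7] 0.7 [0.44 0.17 0.  ]
scene amber_bowl [242.1, 255.6] 0.64 [0.688 0.022 0.   ]
scene knob_back [288.5, 221.0] 0.49 [0.622 0.124 0.15 ]
scene knob_left [305.8, 268.1] 0.49 [0.669 0.266 0.15 ]
scene knob_left [185.7, 168.6] 0.48 [ 0.734 -0.183  0.15 ]
scene knob_left [297.2, 187.6] 0.39 [0.538 0.026 0.15 ]
scene knob_left [294.5, 139.9] 0.39 [ 0.423 -0.171  0.15 ]
scene knob_right [361.4, 255.3] 0.4 [0.553 0.291 0.15 ]
scene knob_fore [290.3, 186.1] 0.58 [0.549 0.012 0.15 ]
scene knob_fore [169.8, 170.2] 0.56 [ 0.771 -0.195  0.15 ]
scene knob_fore [299.5, 266.1] 0.56 [0.677 0.256 0.15 ]
scene knob_fore [284.5, 137.7] 0.5 [ 0.44  -0.195  0.15 ]
```

View pics/top0c.png

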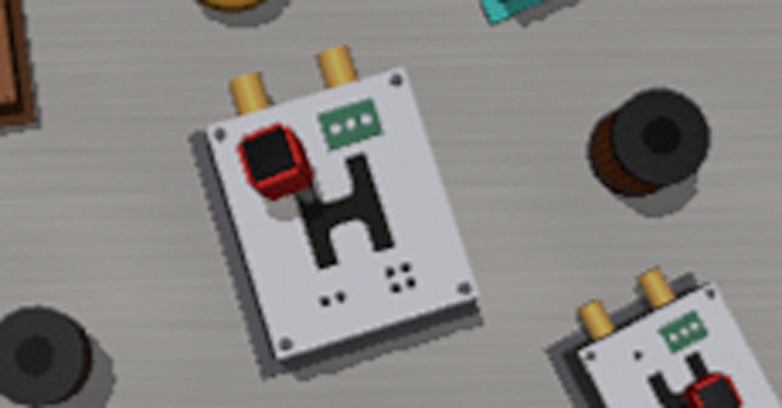

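View pics/scene0c.png

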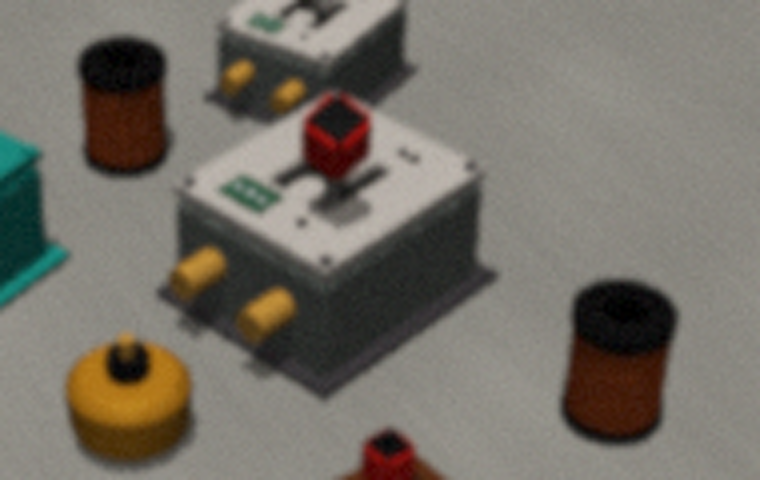

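The crops confirm the target: the large grey box, with green label on the right and forward. Its plate corners in the top crop are (208,130), (405,68), (475,298) and (278,358). Next I'll fit the box pose and the lever angles.

```bash
cat >> h.py <<'E'
from scipy.optimize import least_squares
def lev(pose,f,a,L=0.150):
    # stem dir in selector frame from lean fore f, across a (right)
    x,y,yaw=pose
    v=np.array([np.tan(f),-np.tan(a),1.]);v/=np.linalg.norm(v)
    v=v*L; c,s=np.cos(yaw),np.sin(yaw)
    return np.array([x+c*v[0]-s*v[1],y+s*v[0]+c*v[1],.01+v[2]])
def s2w(pose,p):
    x,y,yaw=pose;c,s=np.cos(yaw),np.sin(yaw);return np.array([x+c*p[0]-s*p[1],y+s*p[0]+c*p[1],p[2]])
E
python3 - <<'E'
from h import *
W=[atz('top',(210+u/3.4,190+v/3.4),.09) for u,v in[(208,130),(405,68),(475,298),(278,358)]]
S=[atz('scene',(210+u/4,150+v/4),.09) for u,v in[(325,268),(178,182),(332,92),(482,172)]] # FL? FR BR BL
W=np.array(W);S=np.array(S);print(W.round(4));print(S.round(4));print(W.mean(0),S.mean(0))
for a,b in((0,1),(1,2),(2,3),(3,0)):
  for Q in(W,S): d=Q[a]-Q[b];print(a,b,np.linalg.norm(d).round(4),np.degrees(np.arctan2(d[1],d[0])).round(1))
# H ends: slot ends in top: 3 (355,157), 4 (385,250), 2(328,267)
for nm,q in(('s3',(355,157)),('s4',(385,248)),('s2',(328,266))): print(nm,atz('top',(210+q[0]/3.4,190+q[1]/3.4),.09).round(4))
E
```

```text
[[ 0.5629  0.0441  0.09  ]
 [ 0.5997 -0.0803  0.09  ]
 [ 0.4553 -0.1182  0.09  ]
 [ 0.4213  0.004   0.09  ]]
[[ 0.5676  0.0499  0.09  ]
 [ 0.6014 -0.071   0.09  ]
 [ 0.4632 -0.1109  0.09  ]
 [ 0.43    0.0151  0.09  ]]
[ 0.50982678 -0.03760779  0.09      ] [ 0.51554746 -0.02923006  0.09      ]
0 1 0.1297 106.5
0 1 0.1255 105.6
1 2 0.1493 14.7
1 2 0.1438 16.1
2 3 0.1268 -74.5
2 3 0.1303 -75.2
3 0 0.1471 -164.2
3 0 0.142 -165.8
s3 [ 0.5441 -0.0471  0.09  ]
s4 [ 0.4872 -0.0638  0.09  ]
s2 [ 0.4768 -0.0283  0.09  ]
```

```bash
python3 - <<'E'
from h import *
def draw(n,pose,f,a,out,crop,s):
    im=cv2.imread(f'pics/{n}0.png');x0,y0,x1,y1=crop
    im=cv2.resize(im[y0:y1,x0:x1],None,fx=s,fy=s,interpolation=cv2.INTER_CUBIC)
    def P(pts): 
        q=proj(n,pts); return ((q-[x0,y0]+.5)*s-.5)
    def poly(pts,col,cl=True): cv2.polylines(im,[np.round(P(pts)).astype(int)],cl,col,1)
    poly([s2w(pose,p) for p in[(.075,.065,.09),(.075,-.065,.09),(-.075,-.065,.09),(-.075,.065,.09)]],(0,0,255))
    poly([s2w(pose,p) for p in[(.085,.075,.0),(.085,-.075,.0),(-.085,-.075,.0),(-.085,.075,.0)]],(255,0,0))
    for y in(.018,-.018): poly([s2w(pose,p) for p in[(.031,y+.007,.09),(.031,y-.007,.09),(-.031,y-.007,.09),(-.031,y+.007,.09)]],(255,0,255))
    if f is not None:
        # knob box
        v=lev(pose,f,a,1.)-lev(pose,f,a,0.)
        c=lev(pose,f,a); yaw=pose[2]; xa=np.array([np.cos(yaw),np.sin(yaw),0]);xa-=v*(xa@v);xa/=np.linalg.norm(xa);ya=np.cross(v,xa)
        for h in(.017,-.017): poly([c+xa*.017*i+ya*.013*j+v*h for i,j in((1,1),(1,-1),(-1,-1),(-1,1))],(0,255,0));poly([c+xa*.013*i+ya*.017*j+v*h for i,j in((1,1),(1,-1),(-1,-1),(-1,1))],(0,255,255))
    cv2.imwrite(out,im)
# segment the plate in both pictures
for n,(x0,y0,x1,y1) in(('top',(255,195,360,305)),('scene',(240,165,340,235))):
    im=cv2.imread(f'pics/{n}0.png');g=cv2.cvtColor(im,cv2.COLOR_BGR2GRAY)
    print(n,g[y0:y1:8,x0:x1:8].tolist()[3:6])
pose=(.5115,-.036,np.radians(15.2))
kt=(291,234.9);ks=(291.9,186.2)
def res(p):
    return np.concatenate([(proj('top',lev(pose,*p))[0]-kt),(proj('scene',lev(pose,*p))[0]-ks)])
o=least_squares(res,[.2,-.2]);print(o.x,o.fun)
draw('top',pose,*o.x,'pics/ov_t.png',(255,195,365,310),5)
draw('scene',pose,*o.x,'pics/ov_s.png',(230,150,350,265),5)
E
```

```text
top [[144, 144, 143, 105, 123, 158, 186, 187, 136, 186, 141, 141, 142, 141], [144, 145, 172, 186, 146, 147, 191, 99, 90, 185, 148, 146, 145, 144], [144, 143, 63, 181, 22, 21, 186, 191, 188, 186, 186, 146, 144, 142]]
scene [[41, 27, 136, 159, 180, 177, 23, 22, 171, 125, 178, 128, 136], [133, 131, 122, 148, 125, 137, 175, 26, 175, 176, 170, 62, 136], [138, 138, 46, 76, 170, 177, 175, 115, 181, 88, 38, 52, 132]]
[ 0.28111779 -0.23726762] [-1.41328616 -0.6623467  -0.1737893  -2.09573187]
```

View pics/ov_t.png

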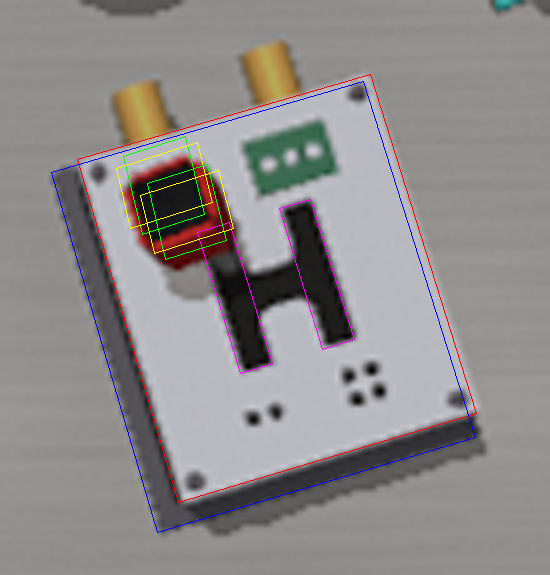

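View pics/ov_s.png

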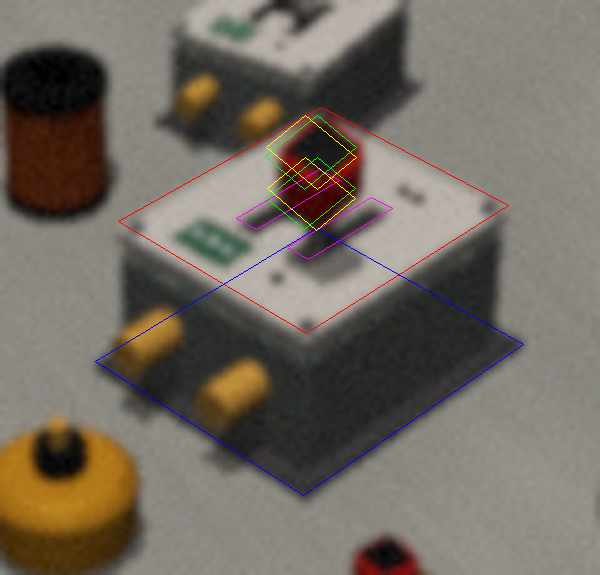

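```bash
python3 - <<'E'
from h import *
import re
pose=(.5105,-.0365,np.radians(15.2))
kt=(255+182.5/5-.4,195+207.5/5-.4);ks=(230+326/5-.4,150+145/5-.4)
def res(p): return np.concatenate([(proj('top',lev(pose,*p,.169))[0]-kt),(proj('scene',lev(pose,*p,.169))[0]-ks)])
o=least_squares(res,[.2,-.2]);print(o.x,o.fun)
f,a=o.x
print('knob',lev(pose,*o.x))
for n,crop,s in(('top',(255,195,365,310),5),('scene',(230,150,350,265),5)):
    im=cv2.imread(f'pics/{n}0.png');x0,y0,x1,y1=crop
    im=cv2.resize(im[y0:y1,x0:x1],None,fx=s,fy=s,interpolation=cv2.INTER_CUBIC)
    def poly(pts,col): cv2.polylines(im,[np.round((proj(n,pts)-[x0,y0]+.5)*s-.5).astype(int)],True,col,1)
    v=lev(pose,f,a,1.)-lev(pose,f,a,0.);c=lev(pose,f,a);yaw=pose[2];xa=np.array([np.cos(yaw),np.sin(yaw),0]);xa-=v*(xa@v);xa/=np.linalg.norm(xa);ya=np.cross(v,xa)
    for h in(.017,-.017):
        poly([c+xa*.017*i+ya*.017*j+v*h for i,j in((1,1),(1,-1),(-1,-1),(-1,1))],(0,255,0))
    poly([s2w(pose,p) for p in[(.075,.065,.09),(.075,-.065,.09),(-.075,-.065,.09),(-.075,.065,.09)]],(255,0,0))
    for y in(.018,-.018): poly([s2w(pose,p) for p in[(.031,y+.007,.09),(.031,y-.007,.09),(-.031,y-.007,.09),(-.031,y+.007,.09)]],(255,0,255))
    cv2.imwrite(f'pics/ov2_{n}.png',im)
a=cv2.imread('pics/ov2_top.png');b=cv2.imread('pics/ov2_scene.png');m=np.zeros((480,800,3),np.uint8);m[:,:400]=a[60:540,0:400];m[:,400:]=b[0:480,90:490];cv2.imwrite('pics/ov2.png',m)
E
```

```text
[ 0.22215598 -0.22320648] [-1.57959639 -0.2789454  -0.61104066 -2.22194742]
knob [0.53313781 0.00325232 0.15285406]
```

View pics/ov2.png

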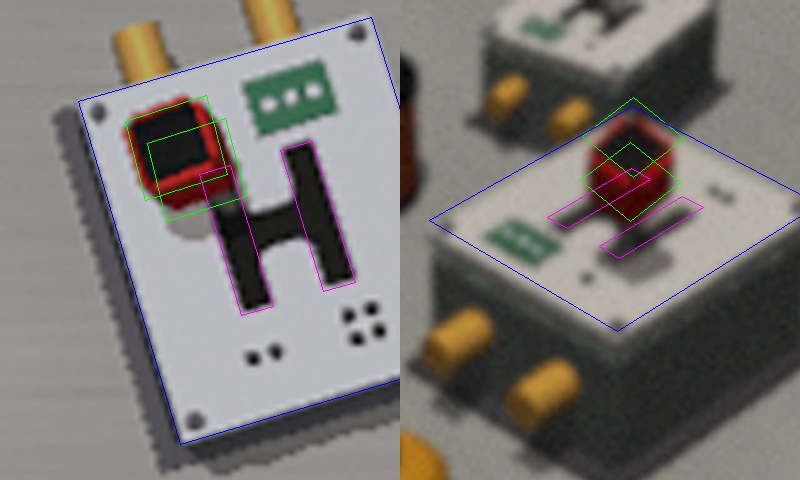

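```bash
cat >> h.py <<'E'
from scipy.spatial.transform import Rotation as Ro
POSE=(.5105,-.0365,np.radians(15.2))
def plan(sel=None,z=None,world=None,yaw=None):
    """delta in tool axes (shares of .03) from the current pose to a fingertip target; yaw error"""
    s=readout.read_state();R=Ro.from_euler('xyz',s['tcp_rot']).as_matrix();p=s['position']
    if sel is not None: world=s2w(POSE,(sel[0],sel[1],z))
    d=np.array(world)-p
    print('t',s['time_s'],'pos',p.round(4),'F',np.round(s['contact_force'],1),'w',round(s['grip_width'],4))
    c,sn=np.cos(POSE[2]),np.sin(POSE[2]);q=p-[POSE[0],POSE[1],0];print('sel pos',np.round([c*q[0]+sn*q[1],-sn*q[0]+c*q[1],q[2]],4))
    print('axes x',R[:,0].round(3),'y',R[:,1].round(3),'z',R[:,2].round(3))
    print('world d',d.round(4),'tool shares',(R.T@d/.03).round(2))
E
python3 - <<'E'
from h import *
plan(sel=(.085,.034),z=.25)
print(s2w(POSE,(.085,.034,.25)))
E
```

```text
t 1.0 pos [0.2012 0.6181 0.2563] F [-0.   0.5 -0.3] w 0.0858
sel pos [-0.1268  0.7127  0.2563]
axes x [-0. -0. -1.] y [ 0.31   0.951 -0.   ] z [ 0.951 -0.31  -0.   ]
world d [ 0.3824 -0.5995 -0.0063] tool shares [  0.21 -15.05  18.31]
[0.58361197 0.01859664 0.25      ]
```

```bash
python3 -m handwheel '[{"delta_rot":[-0.95,0,0],"xyz":[0,0,0],"hand":1},{"delta_rot":[-0.95,0,0],"xyz":[0,0,0],"hand":1},{"delta_rot":[-0.95,0,0],"xyz":[0,0,0],"hand":1},{"delta_rot":[-0.95,0,0],"xyz":[0,0,0],"hand":1},{"delta_rot":[-0.95,0,0],"xyz":[0,0,0],"hand":1},{"delta_rot":[-0.95,0,0],"xyz":[0,0,0],"hand":1},{"delta_rot":[-0.95,0,0],"xyz":[0,0,0],"hand":1},{"delta_rot":[0,0,0],"xyz":[0,-0.5,0.15],"hand":1},{"delta_rot":[0,0,0],"xyz":[0,-1,0.3],"hand":1},{"delta_rot":[0,0,0],"xyz":[0,-1,0.3],"hand":1},{"delta_rot":[0,0,0],"xyz":[0,-1,0.3],"hand":1},{"delta_rot":[0,0,0],"xyz":[0,-1,0.3],"hand":1},{"delta_rot":[0,0,0],"xyz":[0,-1,0.3],"hand":1},{"delta_rot":[0,0,0],"xyz":[0,-1,0.3],"hand":1},{"delta_rot":[0,0,0],"xyz":[0,-1,0.3],"hand":1},{"delta_rot":[0,0,0],"xyz":[0,-1,0.3],"hand":1},{"delta_rot":[0,0,0],"xyz":[0,-0.5,0.15],"hand":1},{"delta_rot":[0,0,0],"xyz":[0,0,0],"hand":1}]' 20
python3 - <<'E'
from h import *
plan(sel=(.085,.034),z=.25)
print(r.tip_reach)
E
```

```text
time_s: 3.25
position: [0.3511, 0.3775, 0.2564]
tcp_rot: [0.586, 1.571, 0.848]
contact_force: [0.0, 0.5, -0.0]
grip_width: 0.0
t 3.25 pos [0.3511 0.3775 0.2564] F [ 0.   0.5 -0. ] w 0.0
sel pos [-0.0453  0.4413  0.2564]
axes x [ 0.  0. -1.] y [-0.259  0.966  0.   ] z [0.966 0.259 0.   ]
world d [ 0.2325 -0.3589 -0.0064] tool shares [  0.21 -13.56   4.39]
0.025
```

```bash
python3 -m handwheel '[{"delta_rot":[0,0,0],"xyz":[0,-0.5,0.2],"hand":1},{"delta_rot":[0,0,0],"xyz":[0,-1,0.35],"hand":1},{"delta_rot":[0,0,0],"xyz":[0,-1,0.35],"hand":1},{"delta_rot":[0,0,0],"xyz":[0,-1,0.35],"hand":1},{"delta_rot":[0,0,0],"xyz":[0,-1,0.35],"hand":1},{"delta_rot":[0,0,0],"xyz":[0,-1,0.35],"hand":1},{"delta_rot":[0,0,0],"xyz":[0,-1,0.35],"hand":1},{"delta_rot":[0,0,0],"xyz":[0,-1,0.35],"hand":1},{"delta_rot":[0,0,0],"xyz":[0,-1,0.35],"hand":1},{"delta_rot":[0,0,0],"xyz":[0,-1,0.35],"hand":1},{"delta_rot":[0,0,0],"xyz":[0,-1,0.35],"hand":1},{"delta_rot":[0,0,0],"xyz":[0,-1,0.35],"hand":1},{"delta_rot":[0,0,0],"xyz":[0,-1,0.35],"hand":1},{"delta_rot":[0,0,0],"xyz":[0,-1,0],"hand":1},{"delta_rot":[0,0,0],"xyz":[0,0,0],"hand":1},{"delta_rot":[0,0,0],"xyz":[0,0,0],"hand":1}]'
cat >> h.py <<'E'
def pic(tag):
    c=[]
    for n,(x0,y0,x1,y1) in(('top',(245,185,365,305)),('scene',(230,110,350,230))):
        im=imaging.snapshot(n)[:,:,::-1];cv2.imwrite(f'pics/{n}_{tag}.png',im)
        c.append(cv2.resize(im[y0:y1,x0:x1],(400,400),interpolation=cv2.INTER_CUBIC))
    cv2.imwrite(f'pics/{tag}.png',np.hstack(c))
E
python3 - <<'E'
from h import *
plan(sel=(.085,.034),z=.165)
pic('a1')
E
```

```text
time_s: 5.25
position: [0.5838, 0.024, 0.256]
tcp_rot: [1.922, 1.57, 2.189]
contact_force: [1.0, 0.2, -0.2]
grip_width: -0.0003
t 5.25 pos [0.5838 0.024  0.256 ] F [ 1.   0.2 -0.2] w -0.0003
sel pos [0.0866 0.0391 0.256 ]
axes x [-0.001  0.001 -1.   ] y [-0.264  0.965  0.001] z [ 0.965  0.264 -0.   ]
world d [-0.0002 -0.0054 -0.091 ] tool shares [ 3.03 -0.17 -0.05]
```

View pics/a1.png

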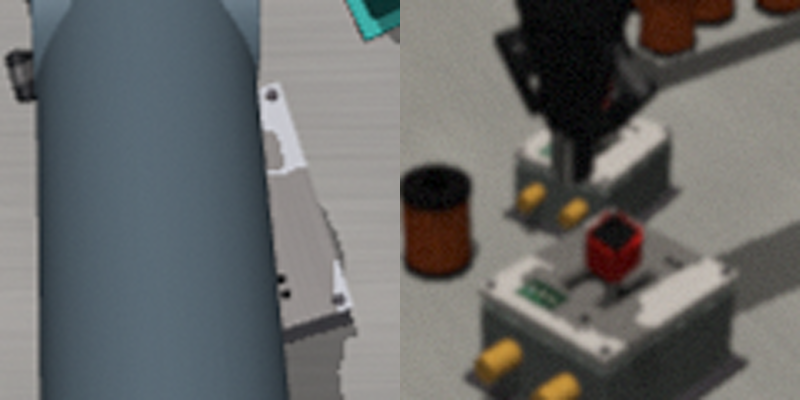

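View pics/scene_a1.png

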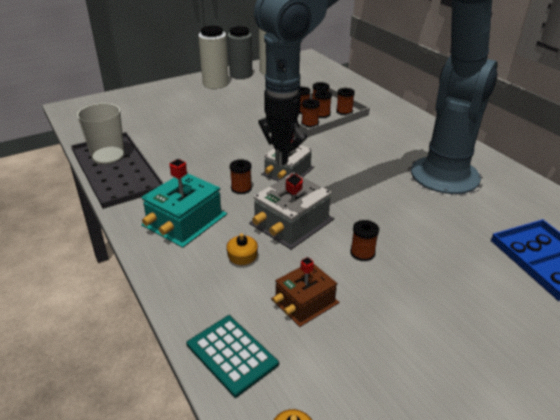

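The top view is hidden by the arm. The scene view shows the closed tips at about (281,163), beyond and above the knob at (295,181). I'll check this against the projected tip.

```bash
python3 - <<'E'
from h import *
for d in(.012,.025,.038): print(d,proj('scene',(.5838,.024,.256-d)))
# target tips
print(proj('scene',s2w(POSE,(.085,.034,.140))))
E
```

```text
0.012 [[280.43029454 158.04565055]]
0.025 [[280.37479676 163.05501328]]
0.038 [[280.32004672 167.99688371]]
[[278.90109061 195.11897556]]
```

```bash
python3 -m handwheel '[{"delta_rot":[0,0,0],"xyz":[0.6,-0.15,0],"hand":1},{"delta_rot":[0,0,0],"xyz":[1,0,0],"hand":1},{"delta_rot":[0,0,0],"xyz":[0.9,0,0],"hand":1},{"delta_rot":[0,0,0],"xyz":[0.5,0,0],"hand":1},{"delta_rot":[0,0,0],"xyz":[0,0,0],"hand":1},{"delta_rot":[0,0,0],"xyz":[0,0,0],"hand":1}]'
python3 - <<'E'
from h import *
plan(sel=(.045,.034),z=.165)
pic('a2')
E
```

```text
time_s: 6.1
position: [0.5859, 0.0183, 0.1671]
tcp_rot: [-0.193, 1.569, 0.073]
contact_force: [0.5, 0.9, 0.7]
grip_width: 0.0001
t 6.1 pos [0.5859 0.0183 0.1671] F [0.5 0.9 0.7] w 0.0001
sel pos [0.0871 0.0331 0.1671]
axes x [ 0.002  0.    -1.   ] y [-0.263  0.965 -0.   ] z [0.965 0.263 0.002]
world d [-0.0409 -0.0102 -0.0021] tool shares [ 0.07  0.03 -1.4 ]
```

View pics/a2.png

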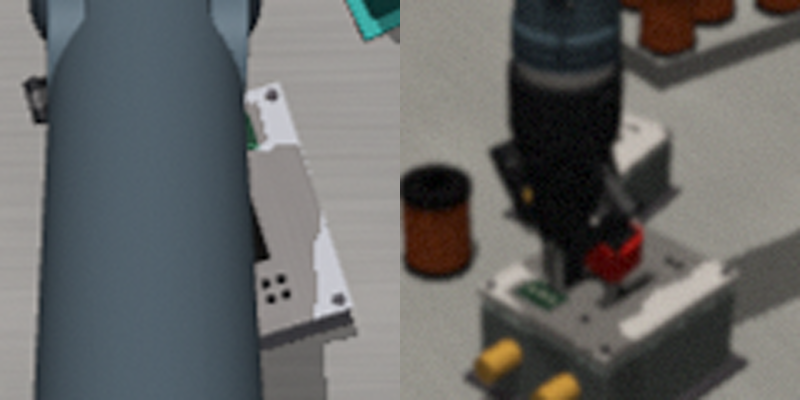

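```bash
python3 -m handwheel '[{"delta_rot":[0,0,0],"xyz":[0,0,-0.3],"hand":1},{"delta_rot":[0,0,0],"xyz":[0,0,-0.3],"hand":1},{"delta_rot":[0,0,0],"xyz":[0,0,-0.2],"hand":1},{"delta_rot":[0,0,0],"xyz":[0,0,0],"hand":1}]'
python3 -m handwheel '[{"delta_rot":[0,0,0],"xyz":[0,0,-0.2],"hand":1},{"delta_rot":[0,0,0],"xyz":[0,0,-0.2],"hand":1},{"delta_rot":[0,0,0],"xyz":[0,0,0],"hand":1}]'
python3 -m handwheel '[{"delta_rot":[0,0,0],"xyz":[0,0,-0.2],"hand":1},{"delta_rot":[0,0,0],"xyz":[0,0,-0.2],"hand":1},{"delta_rot":[0,0,0],"xyz":[0,0,0],"hand":1}]'
python3 - <<'E'
from h import *
plan(sel=(.030,.034),z=.165)
pic('a3')
E
```

```text
time_s: 6.7
position: [0.5627, 0.012, 0.1673]
tcp_rot: [-0.035, 1.568, 0.231]
contact_force: [2.9, -0.1, 0.5]
grip_width: -0.0001
time_s: 7.08
position: [0.5494, 0.0085, 0.1659]
tcp_rot: [2.955, 1.569, -3.063]
contact_force: [3.0, 0.2, 0.5]
grip_width: -0.0002
time_s: 7.45
position: [0.5376, 0.0053, 0.1659]
tcp_rot: [2.942, 1.569, -3.076]
contact_force: [2.0, -0.4, 0.4]
grip_width: -0.0002
t 7.45 pos [0.5376 0.0053 0.1659] F [ 2.  -0.4  0.4] w -0.0002
sel pos [0.0371 0.0332 0.1659]
axes x [-0.002 -0.    -1.   ] y [-0.262  0.965  0.   ] z [ 0.965  0.262 -0.002]
world d [-0.0071 -0.0011 -0.0009] tool shares [ 0.03  0.03 -0.24]
```

View pics/a3.png

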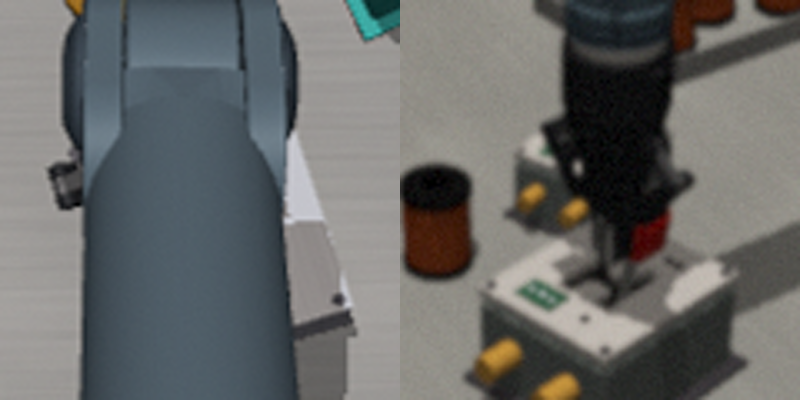

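```bash
python3 -m handwheel '[{"delta_rot":[0,0,0],"xyz":[0,0,-0.2],"hand":1},{"delta_rot":[0,0,0],"xyz":[0,0,0],"hand":1},{"delta_rot":[0,0,0],"xyz":[0,0,0],"hand":1}]'
python3 - <<'E'
from h import *
plan(sel=(.030,.034),z=.165)
E
python3 -m handwheel '[{"delta_rot":[0,0,0],"xyz":[0,0,0.6],"hand":1},{"delta_rot":[0,0,0],"xyz":[0,0.6,0.4],"hand":1},{"delta_rot":[0,0,0],"xyz":[0,1,0.3],"hand":1},{"delta_rot":[0,0,0],"xyz":[0,1,0],"hand":1},{"delta_rot":[0,0,0],"xyz":[0,0.6,-0.4],"hand":1},{"delta_rot":[0,0,0],"xyz":[0,0,0],"hand":1}]'
python3 - <<'E'
from h import *
plan(sel=(.0,.09),z=.165)
pic('a4')
E
```

```text
time_s: 7.92
position: [0.5326, 0.004, 0.1661]
tcp_rot: [3.061, 1.57, -2.957]
contact_force: [0.5, 0.3, 0.3]
grip_width: 0.0001
t 7.925 pos [0.5326 0.004  0.1661] F [0.5 0.3 0.3] w 0.0001
sel pos [0.032  0.0333 0.1661]
axes x [-0.001 -0.    -1.   ] y [-0.262  0.965  0.   ] z [ 0.965  0.262 -0.001]
world d [-0.0021  0.0002 -0.0011] tool shares [ 0.04  0.02 -0.07]
time_s: 8.68
position: [0.5317, 0.107, 0.1654]
tcp_rot: [2.682, 1.567, 2.953]
contact_force: [-0.7, 0.2, -0.2]
grip_width: -0.0004
t 8.675 pos [0.5317 0.107  0.1654] F [-0.7  0.2 -0.2] w -0.0004
sel pos [0.0581 0.1329 0.1654]
axes x [-0.003  0.001 -1.   ] y [-0.268  0.964  0.001] z [ 0.964  0.268 -0.003]
world d [-0.0448 -0.0566 -0.0004] tool shares [ 0.02 -1.42 -1.94]
```

View pics/a4.png

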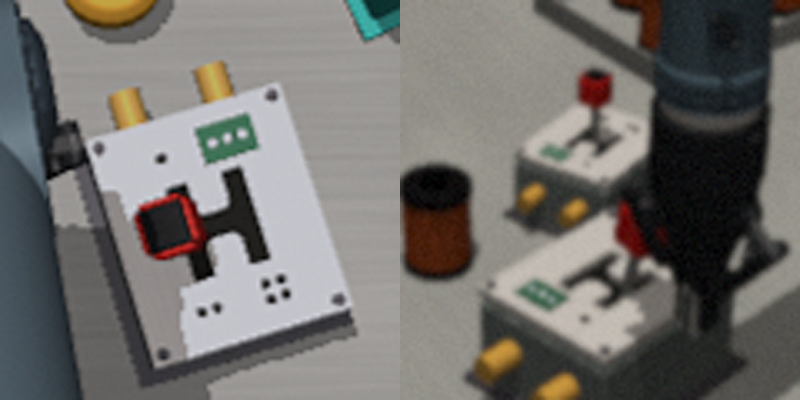

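The top view now shows the knob's top face at about (294.8,251.5), close to level with the cross channel. I'll work out the lean from that.

```bash
cat >> h.py <<'E'
def leans(kt):
    o=least_squares(lambda p:proj('top',lev(POSE,*p,.169))[0]-kt,[0,0]);print('fore,across',o.x.round(3))
E
python3 - <<'E'
from h import *
leans((291.2,235.8));leans((294.75,251.55))
print(proj('top',[lev(POSE,f,-.23,.169) for f in(-.04,0,.04)]))
print(proj('top',[s2w(POSE,p) for p in((0,0,.09),(.031,-.018,.09),(-.031,.018,.09),(-.031,-.018,.09))]))
E
python3 - <<'E'
import cv2
im=cv2.imread('pics/top_a4.png');cv2.imwrite('pics/a4z.png',cv2.resize(im[205:285,265:345],(800,600)[:1]*1+(800,) if 0 else (600,600),interpolation=cv2.INTER_CUBIC))
E
```

```text
fore,across [ 0.215 -0.204]
fore,across [ 0.021 -0.214]
[[294.92667431 256.95831275]
 [293.94165032 253.7098174 ]
 [292.98230193 250.47049513]]
[[309.89183246 252.1212251 ]
 [313.74943376 235.71417645]
 [305.99534149 268.69367825]
 [322.39254153 263.84720984]]
```

View pics/a4z.png

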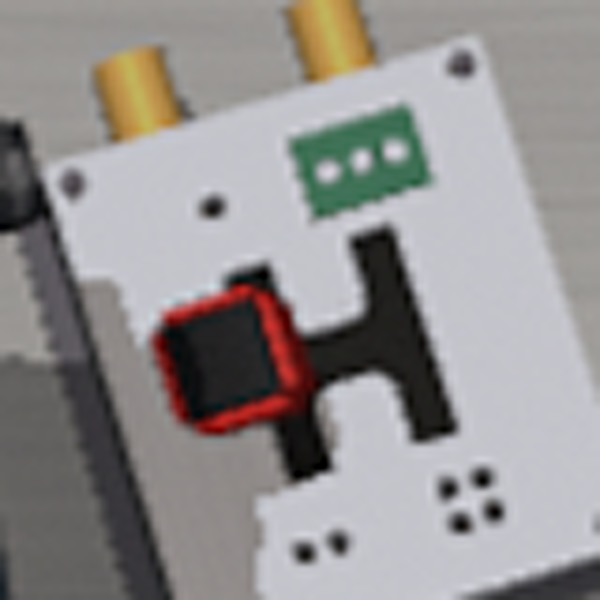

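```bash
python3 -m handwheel '[{"delta_rot":[0,0,0],"xyz":[-0.1,-0.2,-0.9],"hand":1},{"delta_rot":[0,0,0],"xyz":[0,-0.6,-0.9],"hand":1},{"delta_rot":[0,0,0],"xyz":[0,-0.5,-0.05],"hand":1},{"delta_rot":[0,0,0],"xyz":[0,-0.3,0],"hand":1},{"delta_rot":[0,0,0],"xyz":[0,0,0],"hand":1}]'
python3 - <<'E'
from h import *
plan(sel=(.003,.02),z=.168)
E
```

```text
time_s: 9.4
position: [0.4944, 0.0421, 0.1696]
tcp_rot: [-0.425, 1.569, -0.162]
contact_force: [0.3, 0.6, 0.0]
grip_width: 0.0003
t 9.4 pos [0.4944 0.0421 0.1696] F [0.3 0.6 0. ] w 0.0003
sel pos [0.0051 0.0801 0.1696]
axes x [ 0.002 -0.    -1.   ] y [-0.26   0.966 -0.001] z [0.965 0.26  0.001]
world d [ 0.0137 -0.0585 -0.0016] tool shares [ 0.06 -2.   -0.07]
```

```bash
python3 -m handwheel '[{"delta_rot":[0,0,0],"xyz":[0,-0.2,0],"hand":1},{"delta_rot":[0,0,0],"xyz":[0,-0.2,0],"hand":1},{"delta_rot":[0,0,0],"xyz":[0,-0.2,0],"hand":1},{"delta_rot":[0,0,0],"xyz":[0,-0.2,0],"hand":1},{"delta_rot":[0,0,0],"xyz":[0,0,0],"hand":1}]'
python3 - <<'E'
from h import *
plan(sel=(.003,.02),z=.168)
E
python3 -m handwheel '[{"delta_rot":[0,0,0],"xyz":[0,-0.2,0],"hand":1},{"delta_rot":[0,0,0],"xyz":[0,-0.2,0],"hand":1},{"delta_rot":[0,0,0],"xyz":[0,0,0],"hand":1}]'
python3 - <<'E'
from h import *
plan(sel=(.003,.02),z=.168)
pic('a5')
E
```

```text
time_s: 10.02
position: [0.4996, 0.0197, 0.1696]
tcp_rot: [0.168, 1.57, 0.433]
contact_force: [-0.1, 2.0, 1.8]
grip_width: 0.0004
t 10.025 pos [0.4996 0.0197 0.1696] F [-0.1  2.   1.8] w 0.0004
sel pos [0.0042 0.0571 0.1696]
axes x [ 0.001  0.    -1.   ] y [-0.262  0.965  0.   ] z [0.965 0.262 0.001]
world d [ 0.0086 -0.0361 -0.0016] tool shares [ 0.05 -1.24 -0.04]
time_s: 10.4
position: [0.5026, 0.0072, 0.1693]
tcp_rot: [-1.241, 1.57, -0.977]
contact_force: [0.9, 2.3, 1.4]
grip_width: -0.0003
t 10.4 pos [0.5026 0.0072 0.1693] F [0.9 2.3 1.4] w -0.0003
sel pos [0.0038 0.0442 0.1693]
axes x [ 0.    -0.001 -1.   ] y [-0.261  0.965 -0.001] z [0.965 0.261 0.   ]
world d [ 0.0056 -0.0236 -0.0013] tool shares [ 0.04 -0.81 -0.03]
```

View pics/a5.png

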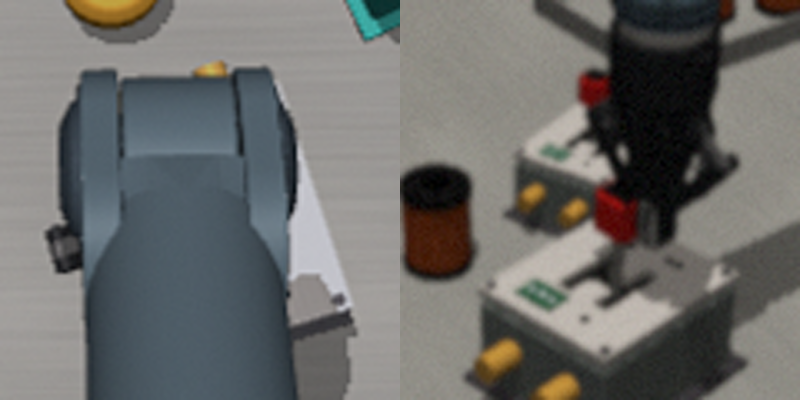

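The knob is moving across at about 2 N, with the stem in the cross channel. I'll keep pushing.

```bash
python3 -m handwheel '[{"delta_rot":[0,0,0],"xyz":[0,-0.2,0],"hand":1},{"delta_rot":[0,0,0],"xyz":[0,-0.2,0],"hand":1},{"delta_rot":[0,0,0],"xyz":[0,-0.2,0],"hand":1},{"delta_rot":[0,0,0],"xyz":[0,0,0],"hand":1}]'
python3 -m handwheel '[{"delta_rot":[0,0,0],"xyz":[0,-0.2,0],"hand":1},{"delta_rot":[0,0,0],"xyz":[0,-0.2,0],"hand":1},{"delta_rot":[0,0,0],"xyz":[0,0,0],"hand":1}]'
python3 - <<'E'
from h import *
plan(sel=(.003,.0),z=.168)
pic('a6')
E
```

```text
time_s: 11.0
position: [0.5072, -0.0102, 0.1693]
tcp_rot: [-1.483, 1.57, -1.219]
contact_force: [-0.5, 0.1, 0.3]
grip_width: 0.0001
time_s: 11.38
position: [0.5104, -0.0217, 0.1693]
tcp_rot: [-1.336, 1.57, -1.072]
contact_force: [0.9, 0.7, 0.7]
grip_width: -0.0
t 11.375 pos [ 0.5104 -0.0217  0.1693] F [0.9 0.7 0.7] w -0.0
sel pos [0.0038 0.0143 0.1693]
axes x [ 0.    -0.001 -1.   ] y [-0.261  0.965 -0.001] z [0.965 0.261 0.   ]
world d [ 0.003  -0.014  -0.0013] tool shares [ 0.04 -0.48 -0.03]
```

View pics/a6.png

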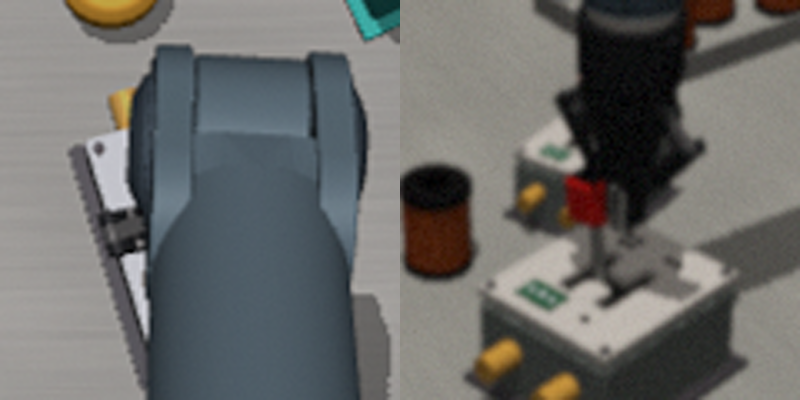

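```bash
python3 -m handwheel '[{"delta_rot":[0,0,0],"xyz":[0,-0.2,0],"hand":1},{"delta_rot":[0,0,0],"xyz":[0,-0.2,0],"hand":1}]'
python3 -m handwheel '[{"delta_rot":[0,0,0],"xyz":[0,-0.15,0],"hand":1},{"delta_rot":[0,0,0],"xyz":[0,0,0],"hand":1}]'
python3 - <<'E'
from h import *
plan(sel=(.003,.0),z=.168)
pic('a7')
E
```

```text
time_s: 11.72
position: [0.5131, -0.0323, 0.169]
tcp_rot: [2.534, 1.57, 2.8]
contact_force: [-0.6, 1.3, -0.6]
grip_width: 0.0
time_s: 11.98
position: [0.5145, -0.0375, 0.1692]
tcp_rot: [-2.211, 1.57, -1.946]
contact_force: [0.2, 1.0, 0.2]
grip_width: 0.0003
t 11.975 pos [ 0.5145 -0.0375  0.1692] F [0.2 1.  0.2] w 0.0003
sel pos [ 0.0036 -0.002   0.1692]
axes x [-0.    -0.001 -1.   ] y [-0.261  0.965 -0.   ] z [ 0.965  0.261 -0.   ]
world d [-0.0011  0.0018 -0.0012] tool shares [ 0.04  0.07 -0.02]
```

View pics/a7.png

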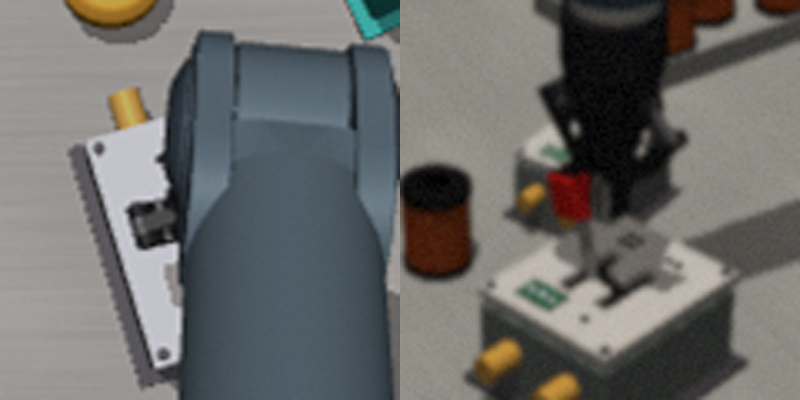

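```bash
python3 - <<'E'
from h import *
for f in(0,.03):
  for a in(.1,.15,.2,.25):
    u=lev(POSE,f,a,.15)+np.array([np.cos(POSE[2]),np.sin(POSE[2]),-f])*.0205
    print(f,a,proj('scene',u))
im=cv2.imread('pics/scene_a7.png');cv2.imwrite('pics/a7z.png',cv2.resize(im[150:220,250:330],(800,700)[:1]+(600,) if 0 else (680,595),interpolation=cv2.INTER_CUBIC))
E
```

```text
0 0.1 [[283.05308689 169.67315797]]
0 0.15 [[280.86353681 168.83943141]]
0 0.2 [[278.70547805 168.14809946]]
0 0.25 [[276.58484548 167.59953033]]
0.03 0.1 [[281.77822103 170.61184129]]
0.03 0.15 [[279.59867705 169.76887791]]
0.03 0.2 [[277.45395196 169.06658237]]
0.03 0.25 [[275.34992058 168.50537812]]
```

View pics/a7z.png

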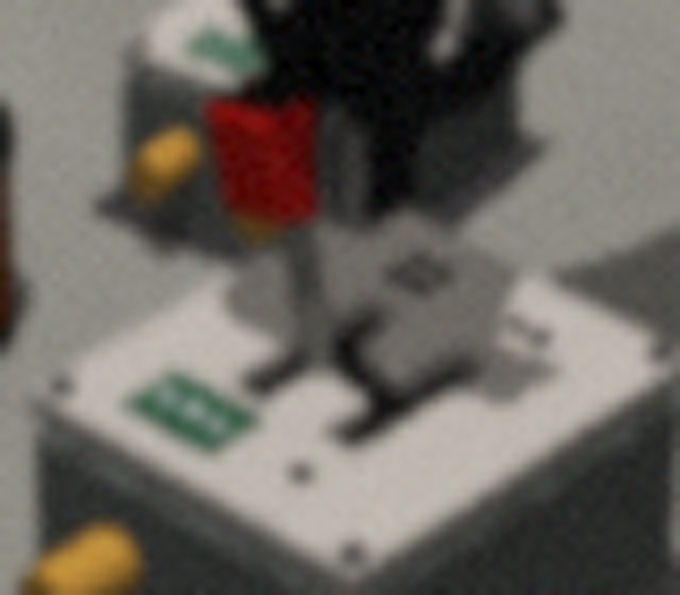

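```bash
python3 -m handwheel '[{"delta_rot":[0,0,0],"xyz":[0,-0.15,0],"hand":1},{"delta_rot":[0,0,0],"xyz":[0,0,0],"hand":1}]'
python3 -m handwheel '[{"delta_rot":[0,0,0],"xyz":[0,-0.1,0],"hand":1},{"delta_rot":[0,0,0],"xyz":[0,0,0],"hand":1}]'
python3 -m handwheel '[{"delta_rot":[0,0,0],"xyz":[0,-0.1,0],"hand":1},{"delta_rot":[0,0,0],"xyz":[0,0,0],"hand":1}]'
python3 - <<'E'
from h import *
plan(sel=(.003,.0),z=.168)
E
```

```text
time_s: 12.32
position: [0.5155, -0.0408, 0.1691]
tcp_rot: [2.194, 1.57, 2.46]
contact_force: [-0.7, 2.4, -0.2]
grip_width: -0.0002
time_s: 12.58
position: [0.516, -0.0424, 0.169]
tcp_rot: [1.971, 1.568, 2.238]
contact_force: [-1.3, 3.9, 0.1]
grip_width: -0.0005
time_s: 12.82
position: [0.5163, -0.0432, 0.1689]
tcp_rot: [1.914, 1.565, 2.182]
contact_force: [-2.7, 8.0, 0.7]
grip_width: 0.0001
t 12.825 pos [ 0.5163 -0.0432  0.1689] F [-2.7  8.   0.7] w 0.0001
sel pos [ 0.0039 -0.008   0.1689]
axes x [-0.003  0.005 -1.   ] y [-0.265  0.964  0.005] z [ 0.964  0.265 -0.002]
world d [-0.0029  0.0075 -0.0009] tool shares [ 0.03  0.27 -0.03]
```

Wall force is 8 N, so the lever is against the right lane's wall. I'll go back left and around to the robot side.

```bash
python3 -m handwheel '[{"delta_rot":[0,0,0],"xyz":[0,0.5,0],"hand":1},{"delta_rot":[0,0,0],"xyz":[0,0.9,0],"hand":1},{"delta_rot":[0,0,0],"xyz":[0,0.6,-0.5],"hand":1},{"delta_rot":[0,0,0],"xyz":[0,0,-1],"hand":1},{"delta_rot":[0,0,0],"xyz":[0,0,-0.8],"hand":1},{"delta_rot":[0,0,0],"xyz":[0,0,0],"hand":1}]'
python3 - <<'E'
from h import *
plan(sel=(-.065,-.034),z=.168)
pic('a8')
E
```

```text
time_s: 13.58
position: [0.4339, -0.0082, 0.1692]
tcp_rot: [-1.064, 1.57, -0.8]
contact_force: [-0.4, -0.0, -1.0]
grip_width: -0.0
t 13.575 pos [ 0.4339 -0.0082  0.1692] F [-0.4 -0.  -1. ] w -0.0
sel pos [-0.0665  0.0474  0.1692]
axes x [ 0. -0. -1.] y [-0.261  0.965 -0.   ] z [0.965 0.261 0.   ]
world d [ 0.0228 -0.0782 -0.0012] tool shares [ 0.04 -2.71  0.05]
```

View pics/a8.png

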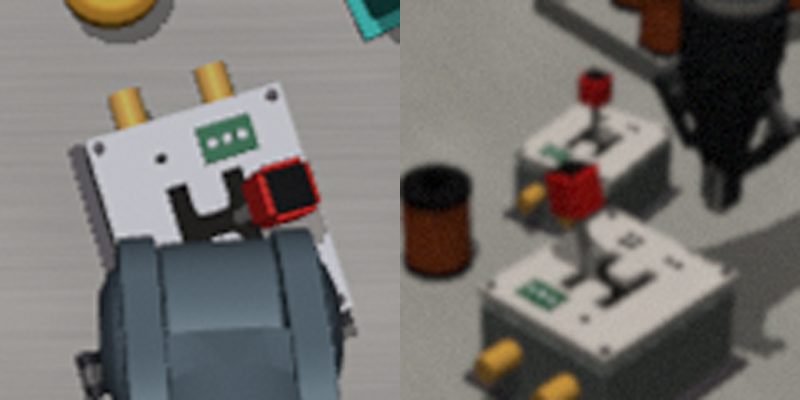

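The lever stands in the right lane in both views, with its knob top at about (330,242) in the top view. Next I'll go behind it and push forward.

```bash
python3 -c "
from h import *
leans((245+290/3.333-.35,185+190/3.333-.35))"
python3 -m handwheel '[{"delta_rot":[0,0,0],"xyz":[0,-0.7,0],"hand":1},{"delta_rot":[0,0,0],"xyz":[0,-1,0],"hand":1},{"delta_rot":[0,0,0],"xyz":[0,-0.9,0],"hand":1},{"delta_rot":[0,0,0],"xyz":[0,-0.1,0],"hand":1},{"delta_rot":[0,0,0],"xyz":[0,0,0],"hand":1}]'
python3 -m handwheel '[{"delta_rot":[0,0,0],"xyz":[0,0,0.4],"hand":1},{"delta_rot":[0,0,0],"xyz":[0,0,0.4],"hand":1},{"delta_rot":[0,0,0],"xyz":[0,0,0.2],"hand":1},{"delta_rot":[0,0,0],"xyz":[0,0,0.2],"hand":1},{"delta_rot":[0,0,0],"xyz":[0,0,0],"hand":1}]'
python3 - <<'E'
from h import *
plan(sel=(.012,-.034),z=.168)
pic('a9')
E
```

```text
fore,across [0.011 0.232]
time_s: 14.3
position: [0.4569, -0.0847, 0.1693]
tcp_rot: [-1.121, 1.571, -0.855]
contact_force: [-0.4, 0.6, 0.8]
grip_width: -0.0001
time_s: 14.92
position: [0.4914, -0.0755, 0.1692]
tcp_rot: [-1.784, 1.571, -1.518]
contact_force: [-0.6, 0.4, 0.5]
grip_width: -0.0002
t 14.925 pos [ 0.4914 -0.0755  0.1692] F [-0.6  0.4  0.5] w -0.0002
sel pos [-0.0287 -0.0326  0.1692]
axes x [ 0. -0. -1.] y [-0.263  0.965 -0.   ] z [ 0.965  0.263 -0.   ]
world d [ 0.0396  0.0093 -0.0012] tool shares [ 0.04 -0.05  1.36]
```

View pics/a9.png

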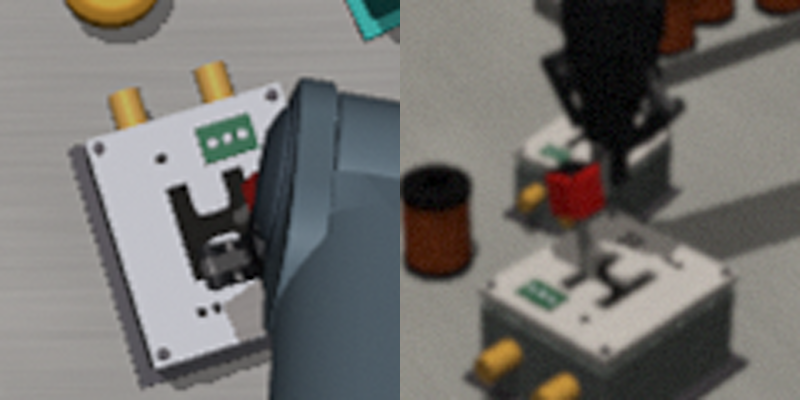

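```bash
python3 -m handwheel '[{"delta_rot":[0,0,0],"xyz":[0,0,0.2],"hand":1},{"delta_rot":[0,0,0],"xyz":[0,0,0.2],"hand":1},{"delta_rot":[0,0,0],"xyz":[0,0,0.2],"hand":1},{"delta_rot":[0,0,0],"xyz":[0,0,0.2],"hand":1},{"delta_rot":[0,0,0],"xyz":[0,0,0],"hand":1}]'
python3 -m handwheel '[{"delta_rot":[0,0,0],"xyz":[0,0,0.2],"hand":1},{"delta_rot":[0,0,0],"xyz":[0,0,0.2],"hand":1},{"delta_rot":[0,0,0],"xyz":[0,0,0],"hand":1}]'
python3 - <<'E'
from h import *
plan(sel=(.012,-.034),z=.168)
pic('a10')
E
```

```text
time_s: 15.65
position: [0.5149, -0.0691, 0.1692]
tcp_rot: [-0.515, 1.57, -0.249]
contact_force: [-1.0, 1.2, 1.4]
grip_width: -0.0002
time_s: 16.02
position: [0.5262, -0.0659, 0.169]
tcp_rot: [-1.124, 1.571, -0.858]
contact_force: [-1.3, -0.1, 0.2]
grip_width: -0.0002
t 16.025 pos [ 0.5262 -0.0659  0.169 ] F [-1.3 -0.1  0.2] w -0.0002
sel pos [ 0.0074 -0.0325  0.169 ]
axes x [ 0. -0. -1.] y [-0.263  0.965 -0.   ] z [0.965 0.263 0.   ]
world d [ 0.0048 -0.0002 -0.001 ] tool shares [ 0.03 -0.05  0.15]
```

View pics/a10.png

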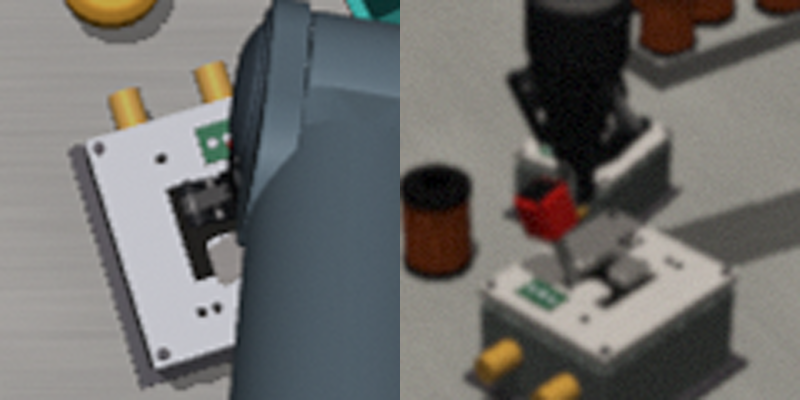

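It is going forward. I'll creep on until the stop shows as a force rise.

```bash
python3 -m handwheel '[{"delta_rot":[0,0,0],"xyz":[0,0,0.15],"hand":1},{"delta_rot":[0,0,0],"xyz":[0,0,0],"hand":1}]'
python3 -m handwheel '[{"delta_rot":[0,0,0],"xyz":[0,0,0.12],"hand":1},{"delta_rot":[0,0,0],"xyz":[0,0,0],"hand":1}]'
python3 -m handwheel '[{"delta_rot":[0,0,0],"xyz":[0,0,0.1],"hand":1},{"delta_rot":[0,0,0],"xyz":[0,0,0],"hand":1}]'
python3 - <<'E'
from h import *
plan(sel=(.012,-.034),z=.168)
E
```

```text
time_s: 16.38
position: [0.5302, -0.065, 0.1692]
tcp_rot: [-2.086, 1.571, -1.82]
contact_force: [-2.4, -0.6, -1.1]
grip_width: 0.0005
time_s: 16.62
position: [0.5339, -0.0641, 0.1693]
tcp_rot: [-0.796, 1.57, -0.53]
contact_force: [-1.4, -0.4, -0.9]
grip_width: -0.0003
time_s: 16.88
position: [0.5361, -0.0636, 0.1691]
tcp_rot: [3.129, 1.57, -2.889]
contact_force: [-2.3, -0.7, -0.2]
grip_width: -0.0002
t 16.875 pos [ 0.5361 -0.0636  0.1691] F [-2.3 -0.7 -0.2] w -0.0002
sel pos [ 0.0176 -0.0328  0.1691]
axes x [-0.001 -0.    -1.   ] y [-0.262  0.965  0.   ] z [ 0.965  0.262 -0.001]
world d [-0.0051 -0.0026 -0.0011] tool shares [ 0.04 -0.04 -0.19]
```

```bash
python3 -m handwheel '[{"delta_rot":[0,0,0],"xyz":[0,0,0.1],"hand":1},{"delta_rot":[0,0,0],"xyz":[0,0,0],"hand":1}]'
python3 -m handwheel '[{"delta_rot":[0,0,0],"xyz":[0,0,0.1],"hand":1},{"delta_rot":[0,0,0],"xyz":[0,0,0],"hand":1}]'
python3 - <<'E'
from h import *
plan(sel=(.012,-.034),z=.168)
pic('a11')
E
```

```text
time_s: 17.12
position: [0.5376, -0.0633, 0.1688]
tcp_rot: [2.999, 1.566, -3.019]
contact_force: [-5.5, -1.7, 1.0]
grip_width: -0.0001
time_s: 17.38
position: [0.5388, -0.0631, 0.1685]
tcp_rot: [2.965, 1.562, -3.054]
contact_force: [-8.6, -2.5, 3.4]
grip_width: -0.0002
t 17.375 pos [ 0.5388 -0.0631  0.1685] F [-8.6 -2.5  3.4] w -0.0002
sel pos [ 0.0204 -0.0331  0.1685]
axes x [-0.008 -0.001 -1.   ] y [-0.261  0.965  0.001] z [ 0.965  0.261 -0.008]
world d [-0.0078 -0.0031 -0.0005] tool shares [ 0.02 -0.03 -0.28]
```

View pics/a11.png

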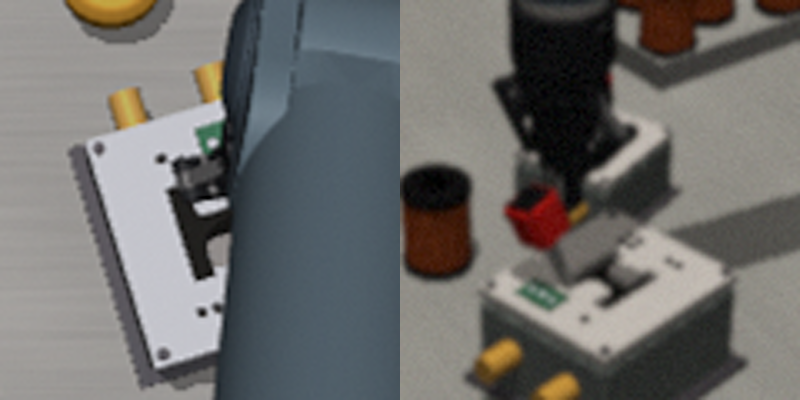

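Force rose to 9 N, which is the stop. I'll retreat backwards, lift clear, and check.

```bash
python3 -m handwheel '[{"delta_rot":[0,0,0],"xyz":[0,0,-0.5],"hand":1},{"delta_rot":[0,0,0],"xyz":[0,0,-1],"hand":1},{"delta_rot":[0,0,0],"xyz":[-0.6,0,-1],"hand":1},{"delta_rot":[0,0,0],"xyz":[-1,0.5,-0.3],"hand":1},{"delta_rot":[0,0,0],"xyz":[-1,1,0],"hand":1},{"delta_rot":[0,0,0],"xyz":[0,1,0],"hand":1},{"delta_rot":[0,0,0],"xyz":[0,1,0],"hand":1},{"delta_rot":[0,0,0],"xyz":[0,1,0],"hand":1},{"delta_rot":[0,0,0],"xyz":[0,1,0],"hand":1},{"delta_rot":[0,0,0],"xyz":[0,1,0],"hand":1},{"delta_rot":[0,0,0],"xyz":[0,1,0],"hand":1},{"delta_rot":[0,0,0],"xyz":[0,0.5,0],"hand":1},{"delta_rot":[0,0,0],"xyz":[0,0,0],"hand":1},{"delta_rot":[0,0,0],"xyz":[0,0,0],"hand":1}]'
python3 - <<'E'
from h import *
plan(sel=(.012,-.034),z=.168)
pic('a12')
E
```

```text
time_s: 19.23
position: [0.3988, 0.1467, 0.2474]
tcp_rot: [-0.272, 1.57, -0.008]
contact_force: [-0.5, -0.0, -0.0]
grip_width: -0.0001
t 19.225 pos [0.3988 0.1467 0.2474] F [-0.5 -0.  -0. ] w -0.0001
sel pos [-0.0598  0.2061  0.2474]
axes x [ 0.001 -0.    -1.   ] y [-0.261  0.965 -0.   ] z [0.965 0.261 0.001]
world d [ 0.1322 -0.2129 -0.0794] tool shares [ 2.65 -8.    2.4 ]
```

View pics/a12.png

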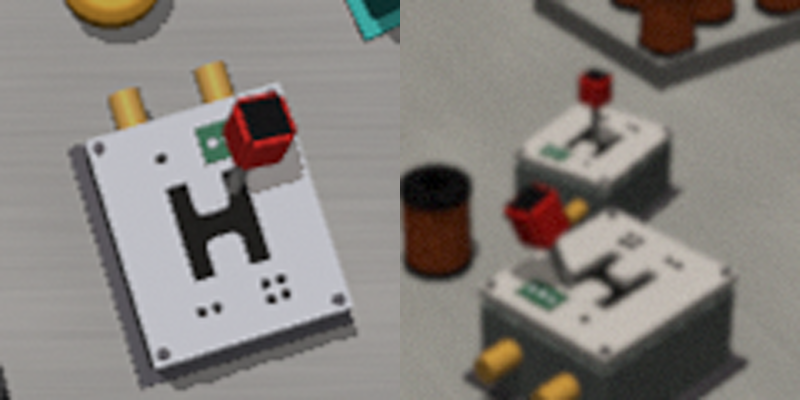

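View pics/top_a12.png

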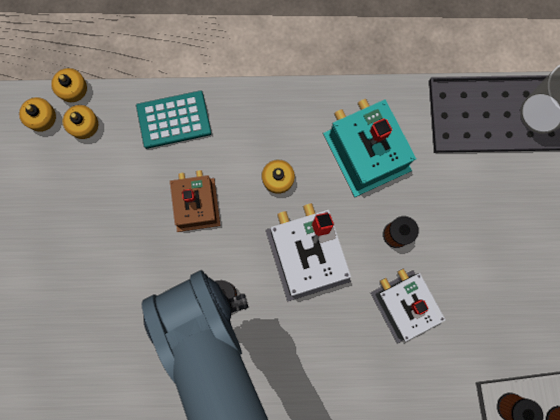

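The knob top is at about (325,219) in the top view and sits on the three-dot slot's end. I'll compute the leans and check that the bystanders have not moved.

```bash
python3 - <<'E'
from h import *
leans((245+267/3.333-.35,185+116/3.333-.35))
for n,reg in(('top',dict(bowl=(255,150,300,200),cb=(380,210,425,255))),('scene',dict(bowl=(222,228,262,268),cb=(226,157,256,194),ca=(345,215,385,262)))):
    A=cv2.imread(f'pics/{n}0.png',0).astype(np.float32);B=cv2.imread(f'pics/{n}_a12.png',0).astype(np.float32)
    for k,(x0,y0,x1,y1) in reg.items(): print(n,k,cv2.phaseCorrelate(A[y0:y1,x0:x1].copy(),B[y0:y1,x0:x1].copy()))
E
```

```text
fore,across [0.299 0.25 ]
top bowl ((0.5321669464215653, 0.02535178462418841), 1.0000659887525771)
top cb ((0.5242998683798099, 0.49801042979125043), 0.9649815359233338)
scene bowl ((0.06425910015621739, -0.016839728671062204), 0.998035084605217)
scene cb ((-0.1871494737178896, -0.052428101308947817), 1.0324935483932496)
scene ca ((0.12109715780530905, 0.04687810910365542), 0.7717977414528528)
```

View pics/scene_a12.png

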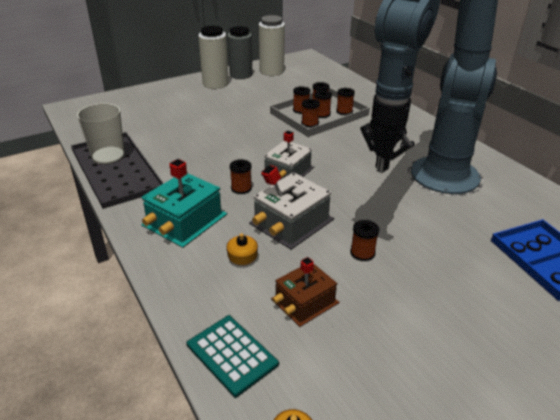

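The lever measures about 0.30 fore and 0.25 across, so it is home in slot 3. The bystanders haven't moved, and the arm is clear and touching nothing. I'm handing it in.

```bash
python3 -c "
from cell import order
print(order.hand_in())"
```

```text
the job is handed in; nothing more can be done
None
```

The lever is home in the third slot of the large grey selector, and I handed the job in at about 19 s of the 54 s allowed. With the fingers shut, I pushed the knob back on its forward pad, across on its left pad, then forward on its back pad. I felt about 8 N at the right-hand lane wall and 9 N at the forward stop.

Last checks:
- **Lever:** the top view gave fore ≈ 0.30 and across ≈ 0.25 rad. The fore reading is slightly past the 0.29 stop, which is within measurement error.
- **Bystanders:** neither cartridge nor the bowl moved measurably, with image shifts of about 0.7 px (1–2 mm) or less. For the left-hand cartridge this rests on the scene camera alone.
- **Arm:** it was raised clear of everything, and the contact force read about zero.

One disagreement: the two cameras placed the box about 5–8 mm apart in my first hand-picked corners. I used a pose between the two, and the pushes made contact about where that pose predicted. The network's knob point was also about 8 mm off, so I measured the knob's top face instead.

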